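# Hang the dust pail on the bench sander, push on its speed knob and hold it pressed

## Task

Get the small disc sander on the balcony shelf running: first hang the loose dust pail by its arched handle on the hook at the end of the sander's work table and let go of it. Then take the loose speed knob, turn it so that its D-shaped bore matches the flat on the control box's spindle, push it fully home onto the spindle and keep it pressed right down against the spindle's spring (the sander runs only while it is held down): finish with the fingers still on the knob, holding it pressed. Leave the other things on the shelf where they are.

Things in the scene. Friction and masses are not known exactly. Their poses are not given: they have to be found in the camera images.
- sander: Bench disc sander, fixed; place and yaw vary. Origin: under the middle of its base on the shelf; own x points away from its front, own y along the motor axis. 130 mm deep, 370 mm long, highest point (upright disc) 168 mm. Work table (top 100 mm high) at the -y end, motor (151 mm high) in the middle, control box (112 x 112 mm, top panel 70 mm high) at the +y end.
- hook (a point): Point on top of the pail hook's rod (7 mm thick), 138 mm above the shelf, axes as the sander's. The rod runs level along y through here: 48 mm to +y it bends down to the edge of the work table; to -y it turns up into a tip 28 mm out and 14 mm higher. A handle goes over the tip from the -y side, then down onto the rod. It hangs here with its bar across the rod, along the sander's x.
- pail: Small empty steel pail, about 0.14 kg, loose, starting upright on the shelf. Origin: centre of its underside, z up. Rim 72 mm across at 62 mm height. Its rigid arched handle (it does not fold) stands in the pail's own x-z plane.
- pail_handle (a point): Middle of the crown of the pail's handle, 122 mm above its underside; axes as the pail's. The crown is a straight round bar 9 mm thick along the pail's x, 29 mm to either side of this point; the legs stand at 38 mm to either side. Gripping the crown about 20 mm to one side leaves the middle free for the hook.
- knob: Loose black speed knob, about 0.06 kg, right way up on the shelf. Origin: centre of its underside, z up. Skirt 49 mm across, 5 mm high; on it a bar grip 22 mm wide (y), 42 mm long (x), up to 40 mm height; a pointer nose 33 mm out at own +x, white line on that side. D-bore below: 13.4 mm, 15 mm deep, flat on the +x side 3.7 mm from the axis, bevelled; 0.7 mm play all round, 0.14 rad in yaw.
- knob_grip (a point): Centre of the knob's bar grip, on the knob's axis, 28 mm above its underside (12 mm below the top of the bar); axes as the knob's: x towards the pointer, y across the bar.
- spindle_tip (a point): Top centre of the upright steel D-spindle in the control box's panel, 94 mm above the shelf, z up; its x axis points to the side that has the flat. 12 mm thick, flat 3 mm from the axis, 24 mm above the panel, top edge bevelled. It turns against 0.06 N m friction; its direction varies. With the knob home (pointer along this x), the knob's underside is 15 mm below this point.
- plunger (a joint): How far the spindle is pressed down against its spring: 0 at rest, 0.005 m at its stop. The spring needs 5 N to begin to move and 9 N at the stop.
- nest_cup: White ceramic nest cup, 72 mm across, 45 mm high, loose; to be left alone. Origin: centre of its underside.
- perch_peg: Walnut perch peg, 12 mm thick, 100 mm long, lying; to be left alone. Origin: under its middle.
- drip_cap: Dented copper drip cap, a low cone 92 mm across, 38 mm high, loose; to be left alone. Origin: centre of its underside.
- front_panel: Birdhouse front panel, pine board 150 x 120 x 12 mm with a round hole, lying flat; to be left alone. Origin: centre of its underside.
- red_sander: Red metal hand sander, 210 x 85 mm, 67 mm high, behind the disc sander; to be left alone. Origin: centre of its underside.
- glue_bottle: White glue bottle, 54 mm across, 120 mm high, at the back; to be left alone. Origin: centre of its underside.
- disc_tin: Flat round tin, 132 mm across, 28 mm high, at the back; to be left alone. Origin: centre of its underside.
There are look-alikes about, which are no part of the job. Of the things that look like the pail, the largest one is meant.

How it is judged (in metres and radians):
On the way, in this order (a step that is already met when the one before it is completed fails the run):
1. the pail hangs by its handle from the hook, clear of the shelf, and has been let go (x of pail_handle in the frame of hook between -0.015 and 0.015 m and y of pail_handle in the frame of hook between -0.025 and 0.025 m and z of pail_handle in the frame of hook between -0.002 and 0.012 m and height (world z) of pail above 0.01 m and angle between pail's own z axis and vertical below 0.3 rad and contact force between pail and sander above 0.4 N and contact force between each of the fingers, the arm and pail below 0.1 N and linear speed of pail below 0.08 m/s), for 0.2 s.
2. the knob is fully home on the spindle, flat to flat (z of knob in the frame of spindle_tip below -0.0125 m and horizontal distance between knob and spindle_tip below 0.003 m and angle between knob's own z axis and vertical below 0.12 rad), for 0.2 s.
At the end, for the whole second after the job is handed in: Pail hangs on the hook by its crown (within 15 mm across, 25 mm along the rod), upright to 0.3 rad, off the shelf, not touched by the robot; knob home (underside 12.5 mm or more below the spindle tip, axes within 3 mm, upright) and the fingers on it hold the spindle over 3 of its 5 mm down (all of step 1 and all of step 2 and value of joint plunger above 0.003 m and contact force between the fingers and knob above 1 N); the arm keeps its last pose, push and grip.
It fails at once if one of the other loose things is pushed more than 3 cm away (distance of any of nest_cup, perch_peg, drip_cap, front_panel, red_sander, glue_bottle, disc_tin from where it was at the start of the episode above 0.03 m).
It also fails if it takes over 72 s, if anything falls off the work surface, if the arm or the gripper's body presses on something with over 40 N, if the wrist force passes 120 N, or if a joint passes its speed limit or range.

## Robot

A 6-joint arm with a two-finger parallel gripper is mounted at the origin on the work surface. World frame = base frame: x ahead of the robot, y to its left, z up, the work surface at z = 0. Lengths are in mm, angles in rad, forces in N, time in s.
With the tool pointing down it reaches from about 300 to 775 mm from the base axis. Payload 14.6 kg.
Tool frame: the origin (TCP) lies at the very end of the fingers, on their centre line; the grasp point (between the pads) lies 19 mm behind it; z points along the fingers, y is the line along which they close (so a half turn about z gives the same grasp; the last joint's range is limited). The gripper opens to 94 mm and grips with 3 to 60 N. Pads are 16 mm wide; open, the fingers measure 119 mm over their backs; the gripper's body (75 mm by 177 mm) begins 78 mm behind the grasp point.
Start: joints at [-1.368, 0.3, 1.521, -0, 1.321, -0.067], TCP at [146.589, -530.095, 175.146] pointing down, gripper open.
Joint ranges: [-3.03, 3.03], [-0.79, 2.21], [0.23, 2.52], [-1.04, 4.18], [0, 3.07], [-2.55, 2.55]. Speed limits (rad/s): [2.22, 2.22, 2.57, 3.14, 3.14, 3.14].

## Interface

Orientations are given as [roll, pitch, yaw] about the fixed x, y, z axes, in that order (R = Rz(yaw) Ry(pitch) Rx(roll)).
In Python, from cell import read_state, viewer, manip, models gives the robot as it stands.
- The arm moves only by the tool carry_out, never from a script. Its argument "deltas" is a list of rows, each an object with "dp": the shift along the tool's x, y, z in mm, a list of three; "roll": the turn about the tool's z in degrees; "gripper": the opening, from -1 (shut) to 1 (fully open), so that 0 is half open. In form: [{"dp": [tx, ty, tz], "roll": roll, "gripper": gripper}, ...]. A call has 1 to 12 rows; each row is the pose to reach, as a shift and turn from the pose commanded when the call began, along the tool's axes at that moment; what a row does not reach only later rows make up. A row lasts 1/12 s, in which the tool goes at most 41.7 mm and 7.16 degrees, less where a joint would pass 70% of its speed; a pose out of reach is approached as far as the arm can. A call with a gripper value outside its range is refused whole. The fingers move at their own pace and stop on an object; "newtons" is the grip in N (left out, the last holds). Time passes only in rows, so rows that repeat a pose let the fingers close. It gives the time, the measured TCP pose, the force, the opening and the grip force at its end, in the units of the state.
- read_state(): the state, without advancing time (a new reading comes with each control period).
- viewer.camera(name): name is "scene" or "side" or "wrist"; returns the picture (420x560x3 uint8, red, green, blue); there is no depth.
- viewer.camera_params(name): a dict with "fovy" (degrees; the focal length in pixels is half the picture's height over the tangent of half this angle, whatever the lens; pixels are square), "cx", "cy" (the principal point, pixels), "eye" and "attitude" of the camera in the world; the wrist camera has in their place "T_tool_cam" (4x4, takes a point from camera to tool coordinates, whose origin is the TCP and whose axes are the flange's). Camera axes: x right, y up, looking along -z (the intrinsics and any distortion apply to the point x, -y, -z); pixel columns grow to the right and rows downward; lengths in mm; the calibration is good to about 2 mm. A picture is of the moment at which its call begins: read the wrist's pose just before it. camera_params takes no time and is no camera call.
- manip.sign_off(): hands the job in; it is judged then, once.
Trained networks look in the newest picture that a camera, given by its name, has taken for a name from the list of things; names that differ only in an ending like _2 or _b are one class to them, and where a whole thing is asked for, a point or a joint stands for the part that bears it (a point fixed in the world has none). Each returns a list of dicts, best first, with "p" (0 to 1); they miss things now and then, are a little off and sometimes report something else, mostly with a low value. They report only what shows in the picture. A call takes as long as a camera call. They do not tell look-alikes from the thing itself.
- models.cut_out(camera, label): "region" (420x560 bool, what is visible of it) and "box" ([left, top, right, bottom] in pixels, round what is visible of it).
The state is a dict: "clock": time; "joints": joint angles; "qd": joint speeds; "effort": joint torques, N m; "eef_pos": TCP position; "eef_rot": TCP orientation; "wrist_force": force on the tool from outside, world axes, zero at the start; "moment": the same for the moment, N m; "finger_gap": finger opening in mm; "finger_force": force on a finger pad.
Only numpy, scipy, OpenCV 4.12 (cv2) and the standard library are available. Lean on these libraries where they do the work, as an engineer would, in place of code of your own. Each camera call takes 0.05 s, during which the arm holds its last target. There are 200 camera calls.

## Working session

There is one attempt and no reset: what is moved stays moved. The work goes in short steps, Python scripts to look and compute and a tool call to move; the robot and the scene stay as the last step left them, time stands still between calls to the robot, and variables do not carry over. Pictures are saved under pics/ and viewed, at most 10 in all, crops included, and the job is handed in when it is done.

Besides the shell and the picture viewer there is one more tool, called after ">>>" in YAML: its name, and indented under it one key for each argument. carry_out: Moves the arm, as the interface text tells. Its arguments: {"type":"object","properties":{"deltas":{"type":"array"},"newtons":{"type":"number"}},"required":["deltas"]}

```bash
mkdir -p pics; ls; python3 - <<'E'
from cell import read_state, viewer, manip, models
import cv2,numpy as np
print(read_state())
for n in ["scene","side","wrist"]:
    im=viewer.camera(n); cv2.imwrite(f"pics/{n}0.png",im[:,:,::-1]); print(n,viewer.camera_params(n))
    if n!="wrist":
        for l in ["pail","knob","sander","spindle_tip","hook"]:
            try:
                for d in models.cut_out(n,l): print(n,l,round(d["p"],2),d["box"],d["region"].sum())
            except Exception as e: print(l,e)
a=[cv2.imread(f"pics/{n}0.png") for n in ["scene","side"]]
E
```

```text
pics
{'clock': 0.0, 'joints': array([-1.36756904e+00,  3.00430887e-01,  1.52162699e+00, -2.98850066e-05,
        1.32072561e+00, -6.66008771e-02]), 'qd': array([ 0.00046588,  0.00070641,  0.00122964, -0.00103851, -0.00066311,
       -0.00106043]), 'effort': array([-1.79866092e-04, -5.31812167e+01, -3.52737522e+01,  7.08525768e-02,
        2.44601921e-02, -1.08668087e-04]), 'eef_pos': array([ 146.53368543, -529.78309638,  174.58900117]), 'eef_rot': array([-3.14040253e+00, -5.03694493e-05,  2.69835545e-01]), 'wrist_force': array([0.60470955, 0.23329487, 0.19481836]), 'moment': array([ 0.02197651, -0.07252382, -0.06874933]), 'finger_force': 0.0, 'finger_gap': 94.16177670521597}
scene {'fovy': 46.16558884081676, 'cx': 288.25155358564655, 'cy': 210.19357136141986, 'eye': array([1233.78910413,  517.67127194, 1162.91144884]), 'attitude': array([ 0.6956465 , -0.01583202,  2.23833132])}
scene pail 0.97 [205.4, 129.6, 232.8, 165.0] 691
scene pail 0.62 [240.6, 157.6, 254.9, 180.6] 192
scene knob 0.58 [394.2, 283.0, 411.6, 306.0] 327
scene sander 0.79 [203.5, 167.6, 347.1, 283.2] 6628
scene spin
[... 493 characters left out ...]
5] 1630
side pail 0.19 [192.9, 190.5, 244.7, 217.2] 1240
side knob 0.5 [264.5, 168.2, 275.5, 179.4] 166
side sander 0.71 [264.5, 192.2, 339.1, 294.7] 5393
side spindle_tip 0.24 [193.1, 190.6, 244.3, 216.5] 1157
side hook 0.72 [263.0, 188.3, 338.6, 291.4] 5387
wrist {'fovy': 68.17270858455805, 'cx': 277.1413094046088, 'cy': 209.94553550377861, 'T_tool_cam': array([[ 5.10662635e-04,  9.61605556e-01,  2.74434862e-01,
         7.96223668e+01],
       [ 9.99998620e-01, -9.24943524e-04,  1.38017779e-03,
         1.80604193e-01],
       [ 1.58102338e-03,  2.74433778e-01, -9.61604701e-01,
        -2.08831810e+02],
       [ 0.00000000e+00,  0.00000000e+00,  0.00000000e+00,
         1.00000000e+00]])}
```

View pics/scene0.png

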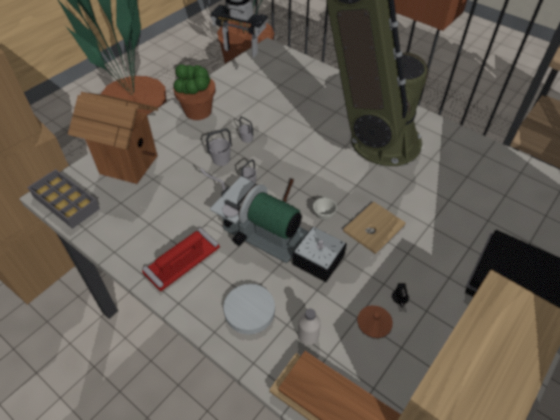

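View pics/side0.png

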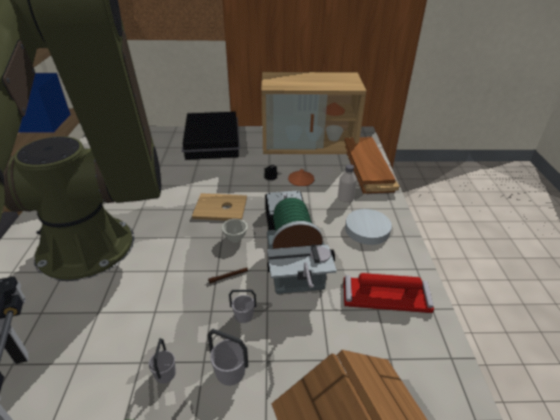

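Scene picture: three pails, the biggest at (218,148), smaller at (245,129) and (247,169); in the side view these are (227,357) big, (162,360) and (242,305). The knob is at (401,294) in scene and (270,173) in side; the sander is at (265,225) in scene, with the control box at (320,250) and the table/hook end at (230,200).

```bash
cat > h.py <<'E'
from cell import read_state, viewer, manip, models
import cv2,numpy as np
from scipy.spatial.transform import Rotation as Rot
from scipy.optimize import least_squares
def R(e): return Rot.from_euler('xyz',e).as_matrix()
def cam(n,st=None):
    p=viewer.camera_params(n); f=210/np.tan(np.radians(p['fovy']/2))
    if n=='wrist':
        T=np.array(p['T_tool_cam']); Rt=R(st['eef_rot']); Rw=Rt@T[:3,:3]; e=st['eef_pos']+Rt@T[:3,3]
    else: Rw=R(p['attitude']); e=np.array(p['eye'])
    return dict(R=Rw,e=e,f=f,c=np.array([p['cx'],p['cy']]))
def proj(C,P):
    q=(np.atleast_2d(P)-C['e'])@C['R']
    return C['c']+C['f']*np.c_[q[:,0]/-q[:,2],-q[:,1]/-q[:,2]]
def ray(C,uv):
    u=(np.array(uv)-C['c'])/C['f']; return C['R']@np.array([u[0],-u[1],-1])
def atz(C,uv,z):
    d=ray(C,uv); return C['e']+d*(z-C['e'][2])/d[2]
def tri(obs):
    A=0;b=0
    for C,uv in obs:
        d=ray(C,uv); d/=np.linalg.norm(d); M=np.eye(3)-np.outer(d,d); A=A+M; b=b+M@C['e']
    X=np.linalg.solve(A,b); return X,[np.linalg.norm(proj(C,X)[0]-uv) for C,uv in obs]
def shot(n,name=None):
    st=read_state(); im=viewer.camera(n)
    if name: cv2.imwrite(f'pics/{name}.png',im[:,:,::-1])
    return cam(n,st),im,st
E
python3 - <<'E'
from h import *
S=cam('scene');D=cam('side')
np.set_printoptions(precision=1,suppress=True)
for nm,a,b in [("pailbig",(218,150),(227,357)),("p2",(245,130),(162,362)),("p3",(247,171),(242,305)),("knob",(401,294),(270,173)),("spindle",(320,237),(282,197)),("cup",(324,206),(234,231))]: print(nm,tri([(S,a),(D,b)]))
a=cv2.imread('pics/scene0.png')[110:300,190:420]; b=cv2.imread('pics/side0.png')[150:400,140:350]
a=cv2.resize(a,None,fx=1.7,fy=1.7,interpolation=2); b=cv2.resize(b,None,fx=1.8,fy=1.8,interpolation=2)
c=np.zeros((460,800,3),np.uint8); c[:a.shape[0],:a.shape[1]]=a; c[:b.shape[0],400:400+b.shape[1]]=b[:460]
cv2.imwrite('pics/crop1.png',c)
E
```

```text
pailbig (array([ 430. , -381.3,   48.7]), [np.float64(1.4885314612984741), np.float64(2.465627484053066)])
p2 (array([ 298.8, -384.1,   42.2]), [np.float64(0.3673347765431827), np.float64(0.6377414975126263)])
p3 (array([ 446.9, -246.6,   46.3]), [np.float64(0.23808063043599428), np.float64(0.3347487056996701)])
knob (array([508.5, 352.9,  14.8]), [np.float64(0.1625342876848413), np.float64(0.12542908761012506)])
spindle (array([543. , 103.2,  92.9]), [np.float64(0.40498603577214726), np.float64(0.38322966414090814)])
cup (array([407. ,  22.5,  36.5]), [np.float64(0.9578310341265426), np.float64(1.0344608825716004)])
```

View pics/crop1.png

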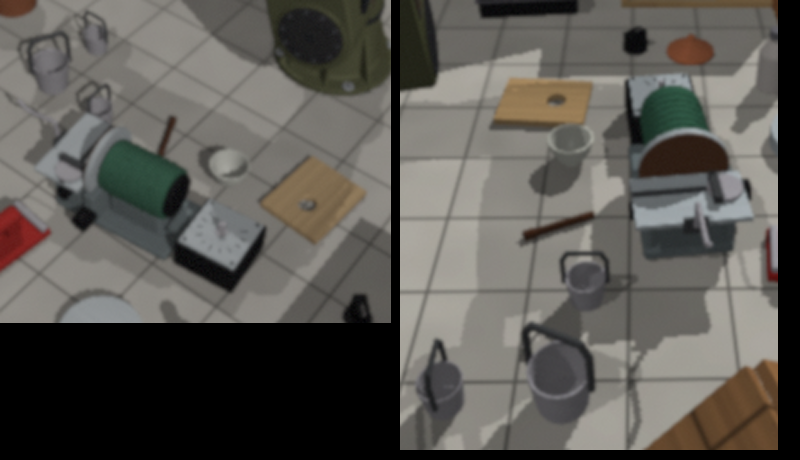

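Crop: big pail at crop (558,375) side / (48,62) scene, clearly bigger than those at (440,385) and (585,280); the hook rod sticks out at (705,240) side / (10–58,95–135) scene. The big pail is my choice.

```bash
python3 - <<'E'
from h import *
S=cam('scene');D=cam('side')
np.set_printoptions(precision=1,suppress=True)
s=lambda x,y:(190+x/1.7,110+y/1.7); d=lambda x,y:(140+(x-400)/1.8,150+y/1.8)
for nm,a,b in [("crownA",s(24,44),d(527,330)),("crownB",s(68,38),d(589,349)),("rim",s(48,62),d(558,372)),("hooktip",s(9,95),d(708,243)),("hookbase",s(58,133),d(699,210)),("boxcorner_f",s(265,237),d(627,78)),("box back",s(210,203),d(690,78))]: print(nm,tri([(S,a),(D,b)]))
E
```

```text
crownA (array([ 432.6, -397.8,  126.2]), [np.float64(10.73009737203933), np.float64(18.542644544959064)])
crownB (array([ 433. , -366. ,  106.6]), [np.float64(11.273610658800324), np.float64(18.676811336594554)])
rim (array([ 429. , -384.6,   58.6]), [np.float64(0.2405014565624401), np.float64(0.4013973671466894)])
hooktip (array([ 598.2, -295.4,  160.1]), [np.float64(1.9541606356132508), np.float64(2.816763037027086)])
hookbase (array([ 591.1, -201.5,  119.9]), [np.float64(0.11095730772776242), np.float64(0.14232338549109505)])
boxcorner_f (array([501.4, 169.9,  54.9]), [np.float64(1.7716836738389143), np.float64(1.605702274461034)])
box back (array([579.1,  86. , 130.4]), [np.float64(7.764941092820532), np.float64(7.3479029656665675)])
```

```bash
cat >> h.py <<'E'
def delta(tgt,yaw=None):
    st=read_state(); Rt=R(st['eef_rot']); d=Rt.T@(np.array(tgt)-st['eef_pos'])
    y0=st['eef_rot'][2]; r=None if yaw is None else np.degrees(-((yaw-y0+np.pi/2)%np.pi-np.pi/2))
    print('dp',np.round(d,1),'roll',r,'at',np.round(st['eef_pos'],1),np.round(st['eef_rot'],4),'F',np.round(st['wrist_force'],1),'gap',round(st['finger_gap'],1),'ff',round(st['finger_force'],1),'j6',round(st['joints'][5],2),'t',round(st['clock'],2))
E
python3 - <<'E'
from h import *
S=cam('scene');D=cam('side')
np.set_printoptions(precision=1,suppress=True)
s=lambda x,y:(190+x/1.7,110+y/1.7); d=lambda x,y:(140+(x-400)/1.8,150+y/1.8)
for nm,a,b in [("crownA",s(24,44),d(589,349)),("crownB",s(68,38),d(527,330))]: print(nm,tri([(S,a),(D,b)]))
delta([510,-340,270])
E
```

```text
crownA (array([ 467. , -400.2,  122.2]), [np.float64(0.5035799682067675), np.float64(0.8625043009838163)])
crownB (array([ 394.9, -362.4,  105.9]), [np.float64(0.678067043737218), np.float64(1.1289367615518087)])
dp [400.9 -86.3 -94.9] roll None at [ 146.6 -530.1  175.1] [-3.1 -0.   0.3] F [ 0.1 -0.4 -0.7] gap 94.3 ff 0.0 j6 -0.07 t 0.65
```

>>> carry_out:
  deltas:
    - {"dp": [402,-86,-95],"roll": 0,"gripper": 1}
    - {"dp": [402,-86,-95],"roll": 0,"gripper": 1}
    - {"dp": [402,-86,-95],"roll": 0,"gripper": 1}
    - {"dp": [402,-86,-95],"roll": 0,"gripper": 1}
    - {"dp": [402,-86,-95],"roll": 0,"gripper": 1}
    - {"dp": [402,-86,-95],"roll": 0,"gripper": 1}
    - {"dp": [402,-86,-95],"roll": 0,"gripper": 1}
    - {"dp": [402,-86,-95],"roll": 0,"gripper": 1}
    - {"dp": [402,-86,-95],"roll": 0,"gripper": 1}
    - {"dp": [402,-86,-95],"roll": 0,"gripper": 1}
    - {"dp": [402,-86,-95],"roll": 0,"gripper": 1}
    - {"dp": [402,-86,-95],"roll": 0,"gripper": 1}

```text
clock: 1.65
eef_pos: [512.8, -338.7, 270.1]
eef_rot: [3.141, -0.0, 0.273]
wrist_force: [-0.5, 0.2, -0.6]
finger_gap: 93.9
finger_force: 0.0
```

```bash
python3 - <<'E'
from h import *
C,im,st=shot('wrist','w1'); print(st['eef_pos'],st['eef_rot'],st['clock'],st['joints'])
for l in ["pail","hook"]:
  for d in models.cut_out('wrist',l): print(l,d['p'],d['box'],d['region'].sum())
for n,P in [("pail",(429,-384,122)),("hook",(596,-265,138))]: print(n,proj(C,P))
E
```

```text
[ 512.82058836 -338.71490053  270.05019288] [ 3.14146368e+00 -1.38365809e-04  2.72935335e-01] 1.65 [-6.43320130e-01  4.01842210e-01  1.16833717e+00  3.12505286e-05
  1.57122672e+00  6.54540887e-01]
pail 0.89 [267.8, 213.7, 316.3, 281.8] 2397
pail 0.85 [183.6, 185.0, 223.3, 229.4] 1175
pail 0.58 [246.2, 289.8, 288.1, 326.9] 1142
hook 0.59 [0.9, 0.0, 252.1, 161.6] 23149
pail [[294.06105453 264.0043453 ]]
hook [[230.7183155  100.99907919]]
```

View pics/w1.png

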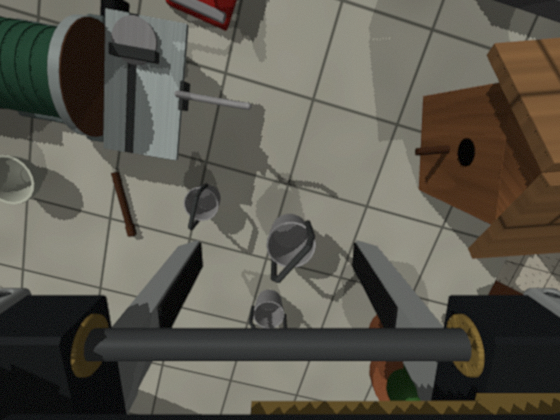

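Wrist view: big pail at (290,245), its dark handle from about (311,228) to (275,277); hook rod from (180,97) to the tip at (248,105). Zooming in for exact pixels.

```bash
python3 - <<'E'
import cv2,numpy as np
a=cv2.imread('pics/w1.png')
p=cv2.resize(a[205:295,255:330],None,fx=5,fy=5,interpolation=2); q=cv2.resize(a[70:130,165:265],None,fx=4,fy=4,interpolation=2)
c=np.zeros((450,780,3),np.uint8); c[:450,:375]=p; c[:240,380:780]=q; c=np.clip(c.astype(float)*1.6,0,255).astype(np.uint8)
cv2.imwrite('pics/crop2.png',c)
E
```

```text
(no output)
```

View pics/crop2.png

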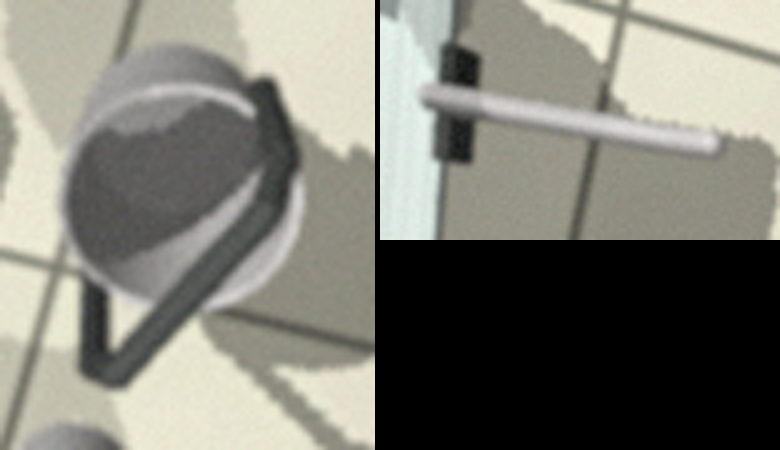

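```bash
python3 - <<'E'
from h import *
np.set_printoptions(precision=1,suppress=True)
st=read_state(); st['eef_pos']=np.array([512.82,-338.71,270.05]); st['eef_rot']=np.array([3.14146,-.00014,.27294])
C=cam('wrist',st)
A=atz(C,(311.6,242),122);B=atz(C,(277.6,278),122);print('crown',A,B,(A+B)/2,np.linalg.norm(A-B),'yaw',np.arctan2(*(A-B)[[1,0]]))
H0=atz(C,(178,94.5),136);H1=atz(C,(248,105.5),150);print('hook',H0,H1,np.linalg.norm((H0-H1)[:2]),'yaw', np.arctan2(-(H0-H1)[0],(H0-H1)[1]))
E
```

```text
crown [ 463.3 -396.4  122. ] [ 404.6 -369.3  122. ] [ 433.9 -382.8  122. ] 64.62778689467635 yaw -0.4312962260132111
hook [ 587.5 -210.5  136. ] [ 596.3 -284.6  150. ] 74.63652415069576 yaw 0.11866229740353831
```

```bash
python3 - <<'E'
from h import *
delta([414.8,-374,160],-.431)
E
```

```text
dp [-100.7    6.8  109.8] roll 40.09705120766152 at [ 510.1 -340.7  269.8] [-3.1411e+00  6.0000e-04  2.6880e-01] F [-0.2 -0.6  0.2] gap 94.0 ff 0.0 j6 0.65 t 1.8
```

>>> carry_out:
  deltas:
    - {"dp": [-101,7,110],"roll": 40,"gripper": 1}
    - {"dp": [-101,7,110],"roll": 40,"gripper": 1}
    - {"dp": [-101,7,110],"roll": 40,"gripper": 1}
    - {"dp": [-101,7,110],"roll": 40,"gripper": 1}
    - {"dp": [-101,7,110],"roll": 40,"gripper": 1}
    - {"dp": [-101,7,110],"roll": 40,"gripper": 1}
    - {"dp": [-101,7,110],"roll": 40,"gripper": 1}
    - {"dp": [-101,7,110],"roll": 40,"gripper": 1}

```text
clock: 2.47
eef_pos: [414.7, -374.3, 160.3]
eef_rot: [3.141, -0.0, -0.427]
wrist_force: [-0.3, -0.1, -0.4]
finger_gap: 93.7
finger_force: 0.0
```

```bash
python3 - <<'E'
from h import *
C,im,st=shot('wrist','w2')
delta([414.8,-374,103],-.431)
P=[(463.3,-396.4,122),(404.6,-369.3,122),(433.9,-382.8,122)]
uv=proj(C,P); print(uv)
c=im[:,:,::-1].copy()
for u in uv: cv2.circle(c,tuple(int(v) for v in u),3,(0,0,255),-1)
cv2.imwrite('pics/w2o.png',c)
E
```

```text
dp [-0.3 -0.1 57.3] roll 0.264686418520032 at [ 415.  -374.2  160.3] [ 3.1415e+00 -3.0000e-04 -4.2640e-01] F [ 0.8 -0.2 -0.6] gap 94.1 ff 0.0 j6 1.2 t 2.52
[[277.01755663 155.93169162]
 [276.57640872 233.02617532]
 [276.75892105 195.90836571]]
```

View pics/w2o.png

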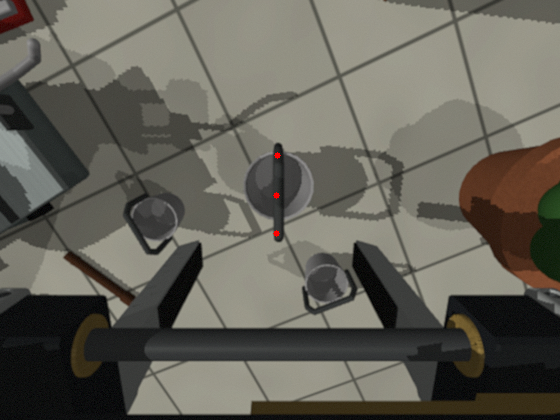

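Overlay lands on the crown (278,146–240), mid slightly further out by ~1–2 mm. Descending and gripping.

>>> carry_out:
  deltas:
    - {"dp": [1,0,30],"roll": 0,"gripper": 1}
    - {"dp": [1,0,57],"roll": 0,"gripper": 1}
    - {"dp": [1,0,57],"roll": 0,"gripper": 1}
    - {"dp": [1,0,57],"roll": 0,"gripper": -1}
    - {"dp": [1,0,57],"roll": 0,"gripper": -1}
    - {"dp": [1,0,57],"roll": 0,"gripper": -1}
    - {"dp": [1,0,57],"roll": 0,"gripper": -1}
    - {"dp": [1,0,57],"roll": 0,"gripper": -1}
    - {"dp": [1,0,57],"roll": 0,"gripper": -1}
    - {"dp": [1,0,57],"roll": 0,"gripper": -1}
    - {"dp": [1,0,57],"roll": 0,"gripper": -1}
    - {"dp": [1,0,57],"roll": 0,"gripper": -1}
  newtons: 40

```text
clock: 3.52
eef_pos: [416.6, -374.1, 103.2]
eef_rot: [-3.142, -0.0, -0.428]
wrist_force: [-0.6, -0.1, -1.1]
finger_gap: 37.3
finger_force: 0.0
```

>>> carry_out:
  deltas:
    - {"dp": [0,0,0],"roll": 0,"gripper": -1}
    - {"dp": [0,0,0],"roll": 0,"gripper": -1}
    - {"dp": [0,0,0],"roll": 0,"gripper": -1}
    - {"dp": [0,0,0],"roll": 0,"gripper": -1}
    - {"dp": [0,0,0],"roll": 0,"gripper": -1}
    - {"dp": [0,0,0],"roll": 0,"gripper": -1}
    - {"dp": [0,0,-35],"roll": 0,"gripper": -1}
    - {"dp": [0,0,-65],"roll": 0,"gripper": -1}
    - {"dp": [0,0,-65],"roll": 0,"gripper": -1}

```text
clock: 4.27
eef_pos: [418.1, -375.7, 174.0]
eef_rot: [3.139, -0.008, -0.428]
wrist_force: [0.3, -0.3, 0.3]
finger_gap: 0.5
finger_force: 0.0
```

```bash
python3 - <<'E'
from h import *
C,im,st=shot('wrist','w3')
delta([414.8,-374,153])
from h import *
c=im[90:330,160:400,::-1]; cv2.imwrite('pics/w3c.png',cv2.resize(c,None,fx=2.4,fy=2.4,interpolation=2))
print(proj(C,st['eef_pos']+R(st['eef_rot'])@np.array([20,0,-19])))
E
```

```text
dp [-3.   0.1 18.1] roll None at [ 417.5 -375.1  171.1] [ 3.1396 -0.005  -0.4283] F [-0.4 -0.1 -1.1] gap 0.4 ff 0.0 j6 1.2 t 4.32
[[276.92228963 218.08388892]]
```

View pics/w3c.png

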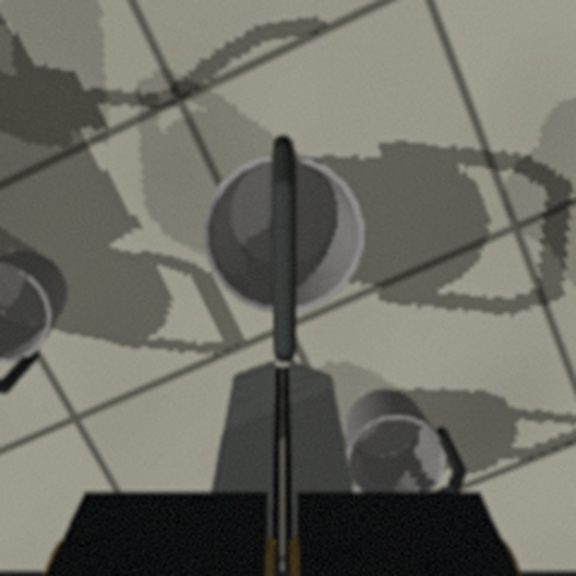

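The close crop shows the crown (283,135–360) still in place and the fingers shut on nothing behind its near end: a missed grasp. Triangulating the crown from several views.

```bash
python3 - <<'E'
from h import *
np.set_printoptions(precision=1,suppress=True)
def W(p,r): return cam('wrist',dict(eef_pos=np.array(p),eef_rot=np.array(r)))
C1=W([512.82,-338.71,270.05],[3.14146,-.00014,.27294]);C2=W([415,-374.2,160.3],[3.1415,-.0003,-.4264]);C3=W([417.5,-375.1,171.1],[3.1396,-.005,-.4283])
S=cam('scene');D=cam('side')
s=lambda x,y:(190+x/1.7,110+y/1.7); d=lambda x,y:(140+(x-400)/1.8,150+y/1.8)
print('near',tri([(C1,(276,281)),(C2,(278,240)),(C3,(278,239.5))]),tri([(C1,(276,281)),(C2,(278,240)),(S,s(68,38)),(D,d(527,330))]))
print('far',tri([(C1,(314,237)),(C2,(278,146)),(C3,(278,147))]),tri([(C1,(314,237)),(C2,(278,146)),(S,s(24,44)),(D,d(589,349))]))
print('rimcentre', tri([(C1,(255+185/5,205+195/5)),(C2,(279,187)),(S,s(48,62)),(D,d(558,372))]))
E
```

```text
near (array([ 399.6, -368.1,  124. ]), [np.float64(1.0325152573666367), np.float64(0.28127779824384413), np.float64(1.211227108887136)]) (array([ 394. , -365.9,  107.6]), [np.float64(3.957714796316008), np.float64(0.8128791679827094), np.float64(1.3273897364487215), np.float64(1.8060510772339593)])
far (array([ 470. , -399.7,  117.8]), [np.float64(1.2782454061630923), np.float64(0.3845667900250815), np.float64(1.7014793520143703)]) (array([ 468.7, -399.3,  121.8]), [np.float64(1.7022616520741098), np.float64(2.290546696136513), np.float64(0.3290358636967144), np.float64(1.6821677168224616)])
rimcentre (array([ 429.1, -383.9,   58.6]), [np.float64(0.7428555893042394), np.float64(1.8271720354837409), np.float64(0.34929844253036957), np.float64(0.42989813147347306)])
```

>>> carry_out:
  deltas:
    - {"dp": [0,0,0],"roll": 0,"gripper": -0.1}
    - {"dp": [0,0,0],"roll": 0,"gripper": -0.1}
    - {"dp": [0,0,0],"roll": 0,"gripper": -0.1}
    - {"dp": [0,0,0],"roll": 0,"gripper": -0.1}
    - {"dp": [0,0,0],"roll": 0,"gripper": -0.1}
    - {"dp": [0,0,0],"roll": 0,"gripper": -0.1}
    - {"dp": [0,0,35],"roll": 0,"gripper": -0.1}
    - {"dp": [0,0,70],"roll": 0,"gripper": -0.1}
    - {"dp": [0,0,85],"roll": 0,"gripper": -0.1}
    - {"dp": [0,0,96],"roll": 0,"gripper": -0.1}
    - {"dp": [0,0,96],"roll": 0,"gripper": -0.1}

```text
clock: 5.23
eef_pos: [415.9, -373.5, 70.2]
eef_rot: [-3.14, 0.003, -0.428]
wrist_force: [-0.1, -0.6, 0.7]
finger_gap: 42.3
finger_force: 0.0
```

>>> carry_out:
  deltas:
    - {"dp": [0,0,0],"roll": 0,"gripper": -1}
    - {"dp": [0,0,0],"roll": 0,"gripper": -1}
    - {"dp": [0,0,0],"roll": 0,"gripper": -1}
    - {"dp": [0,0,0],"roll": 0,"gripper": -1}
    - {"dp": [0,0,0],"roll": 0,"gripper": -1}
    - {"dp": [0,0,0],"roll": 0,"gripper": -1}
    - {"dp": [0,0,0],"roll": 0,"gripper": -1}
    - {"dp": [0,0,0],"roll": 0,"gripper": -1}

```text
clock: 5.9
eef_pos: [416.7, -374.5, 72.7]
eef_rot: [3.141, -0.001, -0.428]
wrist_force: [-1.0, -1.6, 4.4]
finger_gap: 8.0
finger_force: 40.0
```

Gripped (gap 8 mm, 40 N); fingertips turn out to be about 30 mm short of the reported TCP, so I account for that. Lift, then work out the approach.

>>> carry_out:
  deltas:
    - {"dp": [0,0,-25],"roll": 0,"gripper": -1}
    - {"dp": [0,0,-50],"roll": 0,"gripper": -1}
    - {"dp": [0,0,-50],"roll": 0,"gripper": -1}
    - {"dp": [0,0,-50],"roll": 0,"gripper": -1}

```text
clock: 6.23
eef_pos: [416.8, -374.3, 122.7]
eef_rot: [3.141, -0.001, -0.428]
wrist_force: [0.0, 0.0, -2.3]
finger_gap: 7.5
finger_force: 40.0
```

```bash
python3 - <<'E'
from h import *
delta([581.4,-324.3,124],.12)
E
```

```text
dp [ 128.9 -113.9   -1.1] roll -31.41616861405699 at [ 416.8 -374.3  122.7] [ 3.1411e+00 -1.5000e-03 -4.2830e-01] F [ 0.   0.  -2.3] gap 7.5 ff 40.0 j6 1.2 t 6.23
```

>>> carry_out:
  deltas:
    - {"dp": [8,-7,0],"roll": -3,"gripper": -1}
    - {"dp": [24,-21,0],"roll": -7,"gripper": -1}
    - {"dp": [45,-40,0],"roll": -12,"gripper": -1}
    - {"dp": [66,-58,0],"roll": -18,"gripper": -1}
    - {"dp": [88,-78,-1],"roll": -23,"gripper": -1}
    - {"dp": [107,-95,-1],"roll": -28,"gripper": -1}
    - {"dp": [121,-107,-1],"roll": -31.4,"gripper": -1}
    - {"dp": [129,-114,-1],"roll": -31.4,"gripper": -1}
    - {"dp": [129,-114,-1],"roll": -31.4,"gripper": -1}
    - {"dp": [129,-114,-1],"roll": -31.4,"gripper": -1}

```text
clock: 7.07
eef_pos: [580.6, -323.6, 121.3]
eef_rot: [-3.14, 0.002, 0.12]
wrist_force: [0.5, -0.3, -1.9]
finger_gap: 8.0
finger_force: 40.0
```

```bash
python3 - <<'E'
from h import *
C,im,st=shot('wrist','w4')
delta([573.6,-259.8,124],.12)
Rt=R(st['eef_rot'])
c=im[:,:,::-1].copy()
hk=np.array([593,-257.5,136.5]); ey=np.array([-.12,.993,0])
for P in [hk,hk+48*ey,hk-28*ey+[0,0,12]]+[st['eef_pos']+Rt@np.array([x,0,-49]) for x in(-9,19.5,48)]:
    u=proj(C,P)[0]; print(u); cv2.circle(c,tuple(int(round(v)) for v in u),2,(0,0,255),-1)
cv2.imwrite('pics/w4o.png',cv2.resize(c[30:330,20:420],None,fx=2,fy=2,interpolation=2))
E
```

```text
dp [  0.9 -64.5  -2.1] roll -0.04871659923322782 at [ 580.3 -324.   121.8] [-3.1404e+00  1.7000e-03  1.1910e-01] F [ 0.2 -0.5 -1.5] gap 7.7 ff 40.0 j6 0.89 t 7.12
[178.99463445 216.03085793]
[105.58097711 215.9569363 ]
[218.46939201 221.83970776]
[277.10859139 282.01249784]
[277.1336762  235.36266935]
[277.1611795 184.2152271]
```

View pics/w4o.png

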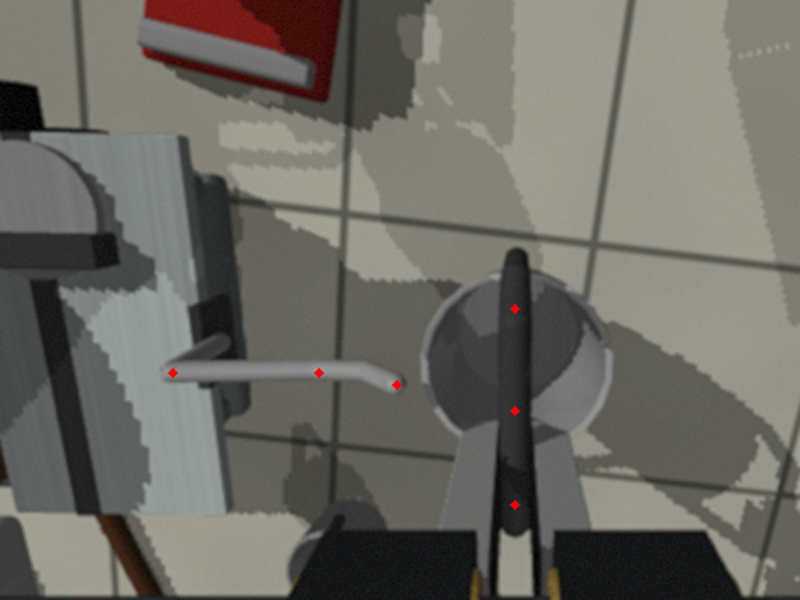

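Picture: the projected hook (320,372), bend (172,372) and tip (397,385) sit exactly on the rod; the crown spans (515,250–535). Slide over the tip and lower.

>>> carry_out:
  deltas:
    - {"dp": [-1,-4,0],"roll": 0,"gripper": -1}
    - {"dp": [-1,-12,0],"roll": 0,"gripper": -1}
    - {"dp": [-1,-23,0],"roll": 0,"gripper": -1}
    - {"dp": [-1,-35,0],"roll": 0,"gripper": -1}
    - {"dp": [-1,-47,0],"roll": 0,"gripper": -1}
    - {"dp": [-1,-57,0],"roll": 0,"gripper": -1}
    - {"dp": [-1,-63,0],"roll": 0,"gripper": -1}
    - {"dp": [-1,-64,0],"roll": 0,"gripper": -1}
    - {"dp": [-1,-64,8],"roll": 0,"gripper": -1}
    - {"dp": [-1,-64,16],"roll": 0,"gripper": -1}
    - {"dp": [-1,-64,22],"roll": 0,"gripper": -1}
    - {"dp": [-1,-64,25],"roll": 0,"gripper": -1}

```text
clock: 8.12
eef_pos: [572.0, -260.7, 96.3]
eef_rot: [-3.14, 0.002, 0.119]
wrist_force: [0.3, 0.7, -1.1]
finger_gap: 7.9
finger_force: 40.0
```

>>> carry_out:
  deltas:
    - {"dp": [0,0,1],"roll": 0,"gripper": -1}
    - {"dp": [0,0,2],"roll": 0,"gripper": -1}
    - {"dp": [0,0,2],"roll": 0,"gripper": -1}
    - {"dp": [0,0,2],"roll": 0,"gripper": -1}

```text
clock: 8.45
eef_pos: [572.7, -260.7, 96.4]
eef_rot: [3.141, -0.0, 0.12]
wrist_force: [-0.7, -0.1, -1.8]
finger_gap: 7.8
finger_force: 40.0
```

>>> carry_out:
  deltas:
    - {"dp": [0,0,1],"roll": 0,"gripper": -1}
    - {"dp": [0,0,2],"roll": 0,"gripper": -1}
    - {"dp": [0,0,3],"roll": 0,"gripper": -1}
    - {"dp": [0,0,3],"roll": 0,"gripper": -1}
    - {"dp": [0,0,3],"roll": 0,"gripper": -1}

```text
clock: 8.87
eef_pos: [572.6, -260.6, 93.1]
eef_rot: [-3.142, 0.0, 0.12]
wrist_force: [0.7, 0.4, -2.2]
finger_gap: 7.8
finger_force: 40.0
```

>>> carry_out:
  deltas:
    - {"dp": [0,0,1],"roll": 0,"gripper": -1}
    - {"dp": [0,0,2],"roll": 0,"gripper": -1}
    - {"dp": [0,0,2],"roll": 0,"gripper": -1}
    - {"dp": [0,0,2],"roll": 0,"gripper": -1}

```text
clock: 9.2
eef_pos: [572.8, -260.7, 91.6]
eef_rot: [3.141, -0.001, 0.12]
wrist_force: [-3.0, 0.7, 4.4]
finger_gap: 7.8
finger_force: 40.0
```

>>> carry_out:
  deltas:
    - {"dp": [0,0,-1],"roll": 0,"gripper": -1}
    - {"dp": [0,0,-1],"roll": 0,"gripper": -0.3}
    - {"dp": [0,0,-1],"roll": 0,"gripper": -0.3}
    - {"dp": [0,0,-1],"roll": 0,"gripper": -0.3}
    - {"dp": [0,0,-1],"roll": 0,"gripper": -0.3}
    - {"dp": [0,0,-1],"roll": 0,"gripper": -0.3}
    - {"dp": [0,0,-1],"roll": 0,"gripper": -0.3}
    - {"dp": [0,0,-20],"roll": 0,"gripper": -0.3}
    - {"dp": [0,0,-50],"roll": 0,"gripper": -0.3}
    - {"dp": [0,0,-90],"roll": 0,"gripper": -0.3}
    - {"dp": [0,0,-110],"roll": 0,"gripper": 0}
    - {"dp": [0,0,-110],"roll": 0,"gripper": 0}

```text
clock: 10.2
eef_pos: [574.1, -261.3, 206.7]
eef_rot: [3.137, -0.007, 0.12]
wrist_force: [0.4, 0.2, 0.5]
finger_gap: 43.2
finger_force: 0.0
```

```bash
python3 - <<'E'
from h import *
np.set_printoptions(precision=1,suppress=True)
C,im,st=shot('wrist','w5')
delta([508.5,352.9,230])
print([ (np.round(d['p'],2),d['box']) for d in models.cut_out('wrist','pail')])
cv2.imwrite('pics/w5c.png',cv2.resize(im[130:410,60:420,::-1],None,fx=1.6,fy=1.6,interpolation=2))
hk=np.array([593,-257.5,142])
print(proj(C,[hk,hk+[38,4.6,0],hk-[38,4.6,0]]))
D,i2,_=shot('side','s5'); print([ (np.round(d['p'],2),d['box']) for d in models.cut_out('side','pail')])
c=np.zeros((560,800,3),np.uint8); a=cv2.resize(im[130:410,100:420,::-1],(400,350)); b=cv2.resize(i2[230:330,260:360,::-1],(400,400),interpolation=2)
c[:350,:400]=a;c[:400,400:]=b; cv2.imwrite('pics/c5.png',c)
E
```

```text
dp [   9.  -617.2  -28. ] roll None at [ 573.4 -261.   203.5] [ 3.1 -0.   0.1] F [0.7 0.  0.2] gap 45.9 ff 0.0 j6 0.97 t 10.25
[(np.float64(0.88), [240.6, 253.1, 270.1, 313.4]), (np.float64(0.85), [244.0, 140.2, 308.6, 231.0]), (np.float64(0.57), [315.0, 361.1, 343.5, 401.9])]
[[275.3 191.5]
 [275.2 148.4]
 [275.3 231.6]]
[(np.float64(0.87), [146.0, 335.8, 174.9, 382.4]), (np.float64(0.86), [284.3, 277.0, 326.5, 325.4]), (np.float64(0.8), [225.3, 289.4, 256.2, 325.0])]
```

View pics/c5.png

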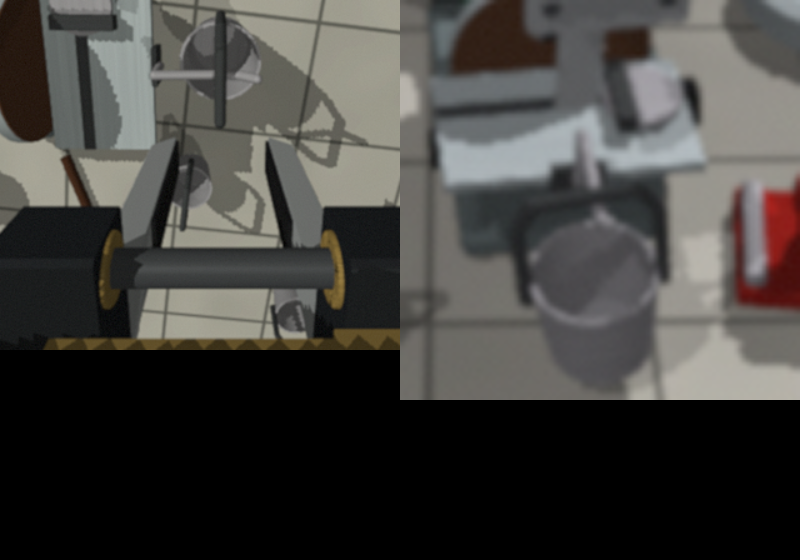

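Picture: the pail hangs from the rod, crown across it (left: rod meets the crown at (218,75); right: pail at (595,300)), fingers clear. Next: look at the spindle from above.

>>> carry_out:
  deltas:
    - {"dp": [-2,-367,0],"roll": 0,"gripper": 0}
    - {"dp": [-2,-367,0],"roll": 0,"gripper": 0}
    - {"dp": [-2,-367,0],"roll": 0,"gripper": 0}
    - {"dp": [-2,-367,0],"roll": 0,"gripper": 0}
    - {"dp": [-2,-367,0],"roll": 0,"gripper": 0}
    - {"dp": [-2,-367,0],"roll": 0,"gripper": 0}
    - {"dp": [-2,-367,0],"roll": 0,"gripper": 0}
    - {"dp": [-2,-367,0],"roll": 0,"gripper": 0}
    - {"dp": [-2,-367,0],"roll": 0,"gripper": 0}
    - {"dp": [-2,-367,30],"roll": 0,"gripper": 0}
    - {"dp": [-2,-367,70],"roll": 0,"gripper": 0}
    - {"dp": [-2,-367,93],"roll": 0,"gripper": 0}

```text
clock: 11.4
eef_pos: [524.6, 104.0, 103.6]
eef_rot: [3.142, 0.005, 0.121]
wrist_force: [0.5, 0.6, -0.3]
finger_gap: 47.0
finger_force: 0.0
```

>>> carry_out:
  deltas:
    - {"dp": [0,0,0],"roll": 0,"gripper": 0}
    - {"dp": [0,0,0],"roll": 0,"gripper": 0}

```text
clock: 11.57
eef_pos: [526.1, 103.4, 107.2]
eef_rot: [3.142, 0.003, 0.12]
wrist_force: [0.3, -0.0, 0.2]
finger_gap: 46.9
finger_force: 0.0
```

```bash
python3 - <<'E'
from h import *
np.set_printoptions(precision=2,suppress=True)
C,im,st=shot('wrist','w6'); np.save('st6.npy',np.r_[st['eef_pos'],st['eef_rot']])
delta([527,103,110])
print([(d['p'],d['box']) for d in models.cut_out('wrist','spindle_tip')])
uv=proj(C,[543,103,94])[0]; print(uv)
E
```

```text
dp [-0.1  0.5 -1.2] roll None at [527.1 103.5 108.8] [-3.14  0.    0.12] F [ 0.4 -0.5  0.1] gap 47.1 ff 0.0 j6 1.58 t 11.62
[(0.52, [261.5, 179.3, 277.6, 199.2])]
[280.54 209.24]
```

>>> carry_out:
  deltas:
    - {"dp": [11,-250,-10],"roll": 0,"gripper": 0}
    - {"dp": [11,-250,-10],"roll": 0,"gripper": 0}
    - {"dp": [11,-250,-10],"roll": 0,"gripper": 0}
    - {"dp": [11,-250,-10],"roll": 0,"gripper": 0}
    - {"dp": [11,-250,-10],"roll": 0,"gripper": 0}
    - {"dp": [11,-250,-10],"roll": 0,"gripper": 0}
    - {"dp": [11,-250,20],"roll": 0,"gripper": 0}
    - {"dp": [11,-250,20],"roll": 0,"gripper": 0}
    - {"dp": [11,-250,20],"roll": 0,"gripper": 0}

```text
clock: 12.42
eef_pos: [507.6, 352.6, 88.4]
eef_rot: [3.141, 0.001, 0.12]
wrist_force: [-0.2, -0.2, 1.4]
finger_gap: 47.1
finger_force: 0.0
```

```bash
python3 - <<'E'
from h import *
np.set_printoptions(precision=2,suppress=True)
C,im,st=shot('wrist','w7'); np.save('st7.npy',np.r_[st['eef_pos'],st['eef_rot']])
delta([508,353,90])
k=models.cut_out('wrist','knob'); print([(d['p'],d['box'],d['region'].sum()) for d in k])
b=np.array(k[0]['box']); cx,cy=int((b[0]+b[2])/2),int((b[1]+b[3])/2)
a=cv2.imread('pics/w6.png')[159:219,240:300]; c=np.zeros((600,800,3),np.uint8); c[:480,:480]=cv2.resize(a,(480,480),interpolation=2)
x0=max(0,cx-40);y0=max(0,cy-40); print(x0,y0)
e=im[y0:y0+80,x0:x0+80,::-1]; e=cv2.resize(e,(320,320),interpolation=2).astype(float)
c[:320,480:]=np.clip(255*(e/255)**.5,0,255)
cv2.imwrite('pics/c7.png',c)
E
```

```text
dp [-0.3 -0.7 -0.4] roll None at [508.4 352.4  89.6] [-3.14 -0.    0.12] F [0.6 0.6 0.9] gap 47.0 ff 0.0 j6 2.0 t 12.47
[(0.77, [255.2, 172.9, 304.2, 239.4], np.int64(2148))]
239 166
```

View pics/c7.png

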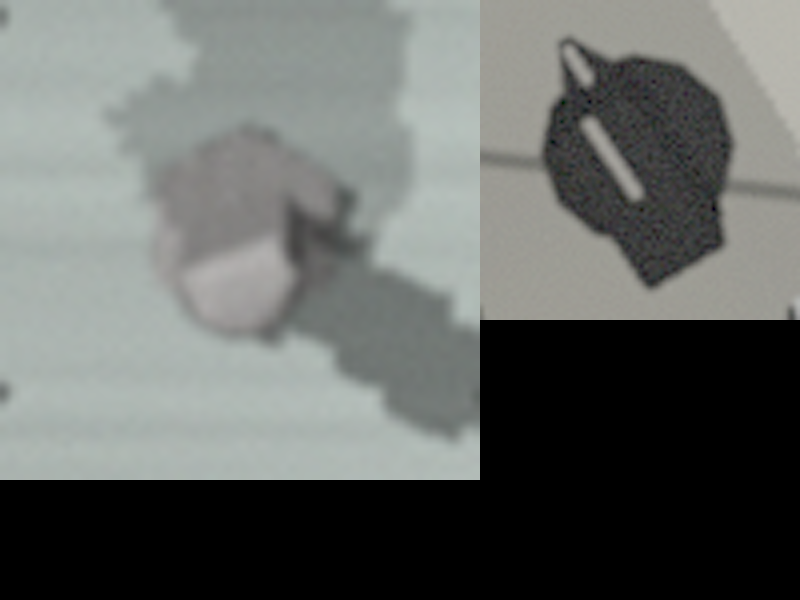

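Left: the spindle's top seen at crop (235,270) with a dark, nearly vertical edge at col ≈293 and a shadow line across the top; right: knob with pointer nose at (565,40), white line (587,120)–(638,198), bar's rear corners (650,288) and (722,242).

```bash
python3 - <<'E'
from h import *
np.set_printoptions(precision=1,suppress=True)
v=np.load('st7.npy'); C=cam('wrist',dict(eef_pos=v[:3],eef_rot=v[3:]))
k=lambda x,y:(239+(x-480)/4,166+y/4)
a=atz(C,k(587,120),40);b=atz(C,k(638,198),40);n=atz(C,k(565,38),4);s=atz(C,k(638,145),3)
e1=atz(C,k(650,288),40);e2=atz(C,k(722,242),40)
print('line',a,b,np.arctan2(*(a-b)[[1,0]])); print('nose',n,'skirt',s,np.arctan2(*(n-s)[[1,0]]),np.linalg.norm(n-s))
print('rear',e1,e2,np.linalg.norm(e1-e2),np.arctan2(*(e1-e2)[[1,0]])-np.pi/2)
m=(e1+e2)/2; print(m, np.linalg.norm((m-a)[:2]),'axis via rear', [m+21*np.r_[np.cos(t),np.sin(t),0] for t in (.65,.7)])
v=np.load('st6.npy'); C6=cam('wrist',dict(eef_pos=v[:3],eef_rot=v[3:]))
print('spindle',[atz(C6,(240+x/8,159+y/8),94) for x,y in((235,270),(240,260),(225,275))])
st=read_state();print(st['joints'],st['clock'])
E
```

```text
line [524.8 364.5  40. ] [508.8 351.6  40. ] 0.6800694965779599
nose [535.3 372.2   4. ] skirt [511.1 351.8   3. ] 0.7005171033414568 31.79259496119878
rear [488.5 346.5  40. ] [501.  332.1  40. ] 19.045558096641514 0.7206126053848836
[494.8 339.3  40. ] 39.17005339824087 axis via rear [array([511.5, 352. ,  40. ]), array([510.8, 352.8,  40. ])]
spindle [array([554.5, 112.7,  94. ]), array([555.5, 112.3,  94. ]), array([553.9, 113.5,  94. ])]
[ 0.5  0.5  1.4 -0.   1.2  2. ] 12.5167
```

>>> carry_out:
  deltas:
    - {"dp": [0,0,0],"roll": -7,"gripper": 0}
    - {"dp": [0,0,0],"roll": -14,"gripper": 0}
    - {"dp": [0,0,0],"roll": -21,"gripper": 0}
    - {"dp": [0,0,0],"roll": -28,"gripper": 0}
    - {"dp": [0,0,0],"roll": -35,"gripper": 0}
    - {"dp": [0,0,0],"roll": -42,"gripper": 0}
    - {"dp": [0,0,0],"roll": -49,"gripper": 0}
    - {"dp": [0,0,0],"roll": -56,"gripper": 0}
    - {"dp": [0,0,0],"roll": -63,"gripper": 0}
    - {"dp": [0,0,0],"roll": -70,"gripper": 0}
    - {"dp": [0,0,0],"roll": -77,"gripper": 0}
    - {"dp": [0,0,0],"roll": -84,"gripper": 0}

```text
clock: 13.52
eef_pos: [509.0, 352.1, 90.3]
eef_rot: [3.14, -0.001, 1.59]
wrist_force: [-0.2, 0.1, -0.1]
finger_gap: 46.7
finger_force: 0.0
```

>>> carry_out:
  deltas:
    - {"dp": [0,0,0],"roll": -7,"gripper": 0}
    - {"dp": [0,0,0],"roll": -14,"gripper": 0}
    - {"dp": [0,0,0],"roll": -21,"gripper": 0}
    - {"dp": [0,0,0],"roll": -28,"gripper": 0}
    - {"dp": [0,0,0],"roll": -35,"gripper": 0}
    - {"dp": [0,0,0],"roll": -42,"gripper": 0}
    - {"dp": [0,0,0],"roll": -49,"gripper": 0}
    - {"dp": [0,0,0],"roll": -56,"gripper": 0}
    - {"dp": [0,0,0],"roll": -63,"gripper": 0}
    - {"dp": [0,0,0],"roll": -70,"gripper": 0}
    - {"dp": [0,0,0],"roll": -77,"gripper": 0}
    - {"dp": [0,0,0],"roll": -84,"gripper": 0}

```text
clock: 14.52
eef_pos: [509.0, 352.2, 90.3]
eef_rot: [3.14, 0.002, 3.056]
wrist_force: [0.8, -0.7, 0.4]
finger_gap: 47.2
finger_force: 0.0
```

```bash
python3 - <<'E'
from h import *
delta([511,352,90],.70)
C,im,st=shot('wrist','w8'); k=models.cut_out('wrist','knob'); print([(d['p'],d['box']) for d in k])
r=k[0]['region']; ys,xs=np.nonzero(r); print(xs.mean(),ys.mean(),proj(C,[[511,352,0],[511,352,40],[511+33*.765,352+33*.644,4],[511-21*.765,352-21*.644,40]]))
E
```

```text
dp [-2.   0.   0.3] roll -45.00957407507075 at [509.  352.2  90.3] [3.1402e+00 1.9000e-03 3.0560e+00] F [ 0.8 -0.7  0.4] gap 47.2 ff 0.0 j6 -0.94 t 14.52
[(0.93, [253.0, 182.5, 300.8, 241.3])]
278.73583045835386 207.94381468703796 [[276.84414809 207.09979437]
 [276.920407   219.22954484]
 [300.00162648 230.48067631]
 [259.70015485 202.80720053]]
```

>>> carry_out:
  deltas:
    - {"dp": [-2,0,0],"roll": -7,"gripper": 0}
    - {"dp": [-2,0,0],"roll": -14,"gripper": 0}
    - {"dp": [-2,0,0],"roll": -21,"gripper": 0}
    - {"dp": [-2,0,0],"roll": -28,"gripper": 0}
    - {"dp": [-2,0,0],"roll": -35,"gripper": 0}
    - {"dp": [-2,0,0],"roll": -42,"gripper": 0}
    - {"dp": [-2,0,0],"roll": -45,"gripper": 0}
    - {"dp": [-2,0,25],"roll": -45,"gripper": 0}
    - {"dp": [-2,0,55],"roll": -45,"gripper": 0}
    - {"dp": [-2,0,80],"roll": -45,"gripper": 0}
    - {"dp": [-2,0,92],"roll": -45,"gripper": 0}
    - {"dp": [-2,0,95],"roll": -45,"gripper": 0}

```text
clock: 15.62
eef_pos: [509.5, 352.0, -8.1]
eef_rot: [3.141, -0.002, -2.45]
wrist_force: [-0.3, -0.7, 0.0]
finger_gap: 47.1
finger_force: 0.0
```

>>> carry_out:
  deltas:
    - {"dp": [0,0,5],"roll": 0,"gripper": 0}
    - {"dp": [0,0,10],"roll": 0,"gripper": 0}
    - {"dp": [0,0,13],"roll": 0,"gripper": 0}
    - {"dp": [0,0,13],"roll": 0,"gripper": 0}

```text
clock: 15.95
eef_pos: [510.0, 353.0, -19.5]
eef_rot: [-3.142, 0.001, -2.447]
wrist_force: [0.0, -0.4, -0.1]
finger_gap: 46.6
finger_force: 0.0
```

>>> carry_out:
  deltas:
    - {"dp": [0,0,0],"roll": 0,"gripper": -1}
    - {"dp": [0,0,0],"roll": 0,"gripper": -1}
    - {"dp": [0,0,0],"roll": 0,"gripper": -1}
    - {"dp": [0,0,0],"roll": 0,"gripper": -1}
    - {"dp": [0,0,0],"roll": 0,"gripper": -1}
    - {"dp": [0,0,0],"roll": 0,"gripper": -1}
    - {"dp": [0,0,0],"roll": 0,"gripper": -1}
  newtons: 40

```text
clock: 16.53
eef_pos: [510.0, 353.0, -19.6]
eef_rot: [-3.142, 0.0, -2.446]
wrist_force: [-0.5, -0.0, 2.5]
finger_gap: 21.5
finger_force: 40.0
```

>>> carry_out:
  deltas:
    - {"dp": [0,0,-20],"roll": 0,"gripper": -1}
    - {"dp": [0,0,-60],"roll": 0,"gripper": -1}
    - {"dp": [0,0,-100],"roll": 0,"gripper": -1}
    - {"dp": [0,0,-140],"roll": 0,"gripper": -1}
    - {"dp": [10,-35,-150],"roll": 0,"gripper": -1}
    - {"dp": [20,-72,-150],"roll": 0,"gripper": -1}
    - {"dp": [30,-109,-150],"roll": 0,"gripper": -1}
    - {"dp": [40,-146,-150],"roll": 0,"gripper": -1}
    - {"dp": [50,-182,-150],"roll": 0,"gripper": -1}
    - {"dp": [59,-205,-150],"roll": 0,"gripper": -1}
    - {"dp": [59,-213,-150],"roll": 0,"gripper": -1}
    - {"dp": [59,-213,-150],"roll": 0,"gripper": -1}

```text
clock: 17.53
eef_pos: [601.7, 150.1, 129.9]
eef_rot: [3.142, -0.0, -2.448]
wrist_force: [-0.6, 1.4, -0.2]
finger_gap: 21.9
finger_force: 40.0
```

>>> carry_out:
  deltas:
    - {"dp": [0,0,0],"roll": 0,"gripper": -1}
    - {"dp": [0,0,0],"roll": 0,"gripper": -1}

```text
clock: 17.7
eef_pos: [600.6, 153.0, 130.0]
eef_rot: [3.141, -0.0, -2.445]
wrist_force: [0.7, -0.8, -0.2]
finger_gap: 21.9
finger_force: 40.0
```

```bash
python3 - <<'E'
from h import *
np.set_printoptions(precision=1,suppress=True,linewidth=220)
C,im,st=shot('wrist','w9'); np.save('st9.npy',np.r_[st['eef_pos'],st['eef_rot']])
delta([554.7,112.8,130])
k=models.cut_out('wrist','spindle_tip'); print([(d['p'],d['box']) for d in k])
u=proj(C,[[554.7,112.8,94],[554.7,112.8,70]]); print(u)
x,y=np.round(u[0]).astype(int)
g=im[y-18:y+18,x-18:x+18].mean(2).astype(int)
print(x-18,y-18)
for r in g: print(' '.join('%3d'%v for v in r))
E
```

```text
dp [61.  -1.4  0.1] roll None at [600.6 153.1 130.1] [ 3.1 -0.  -2.4] F [-0.1  0.5 -0. ] gap 21.5 ff 40.0 j6 -2.08 t 17.75
[(0.52, [269.2, 136.6, 283.3, 146.8])]
[[275.  147.2]
 [275.1 145. ]]
257 129
117 114 114 114 118 139 152 142 120 115 115 117 116 115 117 115 116 115 115 114 122 148 164 157 162 176 181 181 180 178 177 179 179 181 184 184
117 115 114 116 132 162 175 161 128 114 115 116 117 117 115 117 116 115 117 115 119 131 137 127 137 162 179 182 181 180 178 179 176 178 182 182
121 118 114 120 145 173 181 170 141 119 115 114 118 113 116 114 117 116 113 115 115 117 117 111 120 149 174 182 179 181 181 179 179 178 177 181
141 124 120 138 165 179 176 163 136 116 112 114 116 112 107 109 115 111 106 109 113 115 118 117 121 134 161 178 183 180 180 180 180 178 177 178
170 149 143 163 180 180 168 145 117 113 114 115 114 108 102 104 108 106 103 104 111 117 129 136 138 138 144 162 179 181 180 180 179 180 177 178
182 174 169 178 183 182 172 147 122 113 110 114 110 106 103 107 106 106 104 106 107 114 125 141 151 155 143 150 173 182 179 180 180 179 180 178
189 185 182 182 182 182 180 169 145
[... 3584 characters left out ...]
 178 177 178 180 176 171 159 147 147 147 151 152 152 153 154 155 155 154 153 154 162 173 179 178 177 175 176 178 182 181 184
171 173 175 176 177 175 178 178 177 179 175 167 152 147 147 150 151 153 151 152 153 154 153 155 159 174 181 181 178 178 175 175 177 178 179 181
171 172 172 176 176 176 176 177 177 179 179 172 161 152 155 161 157 150 147 152 154 151 153 155 160 174 181 183 182 179 180 178 177 176 176 179
173 173 172 172 173 175 176 176 176 177 178 179 172 167 170 173 165 151 147 155 160 154 153 155 154 162 177 183 182 183 180 180 180 177 177 175
177 175 172 172 172 173 175 174 178 176 176 178 177 176 178 177 171 160 152 160 166 163 160 167 163 163 176 184 184 183 182 180 181 178 176 176
```

```bash
python3 - <<'E'
import cv2,numpy as np
for f,(x0,y0) in (('w6',(256,172)),('w9',(260,130))):
    a=cv2.imread(f'pics/{f}.png').astype(int); a=cv2.GaussianBlur(a.astype(np.float32),(0,0),.5)
    d=(a[...,2]-a[...,1])/(a.mean(2))*100
    print(f,x0,y0)
    for r in range(y0,y0+30): print('%3d '%r+' '.join('%3d'%d[r,c] for c in range(x0,x0+30))+'  | '+(''.join('%x'%int(a[r,c].mean()//16) for c in range(x0,x0+30))))
E
```

```text
w6 256 172
172  -4  -4  -5  -5  -5  -5  -5  -5  -4  -5  -4  -5  -4  -5  -5  -4  -4  -4  -4  -4  -4  -4  -5  -5  -5  -4  -4  -5  -5  -5  | 999999999999999999999999999999
173  -5  -4  -5  -5  -4  -4  -5  -4  -5  -5  -4  -5  -4  -5  -5  -5  -5  -4  -4  -5  -4  -5  -4  -4  -4  -4  -4  -5  -4  -5  | 999999999999999999999999999999
174  -4  -5  -4  -5  -4  -5  -5  -5  -4  -5  -5  -4  -5  -4  -4  -4  -4  -5  -4  -4  -5  -5  -4  -5  -5  -4  -5  -5  -5  -4  | 999999999999998889999999999999
175  -4  -5  -5  -5  -5  -5  -5  -4  -5  -5  -4  -4  -3  -2  -1  -1  -2  -3  -5  -5  -5  -5  -5  -5  -5  -4  -5  -5  -5  -5  | 999999999999888787899999999999
176  -4  -5  -5  -4  -5  -5  -4  -5  -4  -4  -3  -2   0   0   0   0   0   0  -3  -4  -5  -5  -4  -5  -5  -5  -4  -4  -4  -5  | 999999999888888877789999999999
177  -4  -5  -5  -5  -5  -5  -5  -4  -2  -2   0   0   0   1   0   0   0   1   0  -1  -3  -4  -5  -5  -4  -4  -5  -5  -5  -5  | 999999998888888888888899999999
178  -4  -4  -4  -5  -4  -4  -3  -2   0   0   0   1   0   0   1   1   1   1   1   0  -1  -2  -3  -4  -5  -5  -5  -5  -5  -5  | a9999888888888
[... 7701 characters left out ...]
-2  -3  -4  -5  -5  -5  -5  -5  -5  | bbbbbbbbbba999998988889aabbbbb
156  -4  -5  -5  -5  -5  -4  -4  -5  -5  -5  -5  -4  -4  -4  -4  -4  -4  -5  -4  -4  -4  -4  -5  -4  -5  -5  -5  -5  -5  -5  | bbbbbbbbbba999999999999abbbbbb
157  -4  -4  -5  -5  -5  -5  -4  -5  -5  -5  -5  -5  -4  -5  -5  -5  -5  -5  -4  -5  -5  -5  -5  -4  -4  -5  -5  -5  -5  -5  | bbbbbbbbbaa99999999999aabbbbbb
158  -5  -5  -5  -4  -5  -5  -5  -5  -5  -5  -5  -5  -5  -5  -5  -5  -4  -5  -5  -5  -5  -4  -4  -4  -4  -5  -5  -5  -5  -5  | bbbbbbbbaa999999999999aabbbbbb
159  -5  -5  -4  -4  -5  -4  -5  -4  -5  -5  -4  -4  -5  -5  -4  -5  -5  -5  -4  -5  -5  -5  -5  -5  -5  -5  -4  -5  -5  -5  | bbbbbbbaa9999999999999aaabbbbb
```

```bash
python3 - <<'E'
from h import *
np.set_printoptions(precision=1,suppress=True)
for f,uv in (('st6',(269.75,194.4)),('st9',(275.7,144.8))):
    v=np.load(f+'.npy'); C=cam('wrist',dict(eef_pos=v[:3],eef_rot=v[3:])); p=atz(C,uv,94); print(f,p, np.linalg.norm(p[:2]))
# nut centres on z~74
for f,uv in (('st6',(270.5,187.5)),('st9',(275.8,144.3))):
    v=np.load(f+'.npy'); C=cam('wrist',dict(eef_pos=v[:3],eef_rot=v[3:])); print('nut',atz(C,uv,75))
delta([554.5,113.5,130],.47)
E
```

```text
st6 [554.  111.9  94. ] 565.1442208424238
st9 [552.9 112.1  94. ] 564.1685077226318
nut [555.1 111.8  75. ]
nut [553.6 112.7  75. ]
dp [60.7 -0.6  0.1] roll 13.027081945723674 at [600.6 152.9 130.1] [ 3.1  0.  -2.4] F [ 0.8  0.1 -1. ] gap 21.5 ff 40.0 j6 -2.08 t 17.8
```

>>> carry_out:
  deltas:
    - {"dp": [20,0,0],"roll": 5,"gripper": -1}
    - {"dp": [45,-1,0],"roll": 10,"gripper": -1}
    - {"dp": [62,-1.5,0],"roll": 13,"gripper": -1}
    - {"dp": [62,-1.5,15],"roll": 13,"gripper": -1}
    - {"dp": [62,-1.5,30],"roll": 13,"gripper": -1}
    - {"dp": [62,-1.5,42],"roll": 13,"gripper": -1}
    - {"dp": [62,-1.5,48],"roll": 13,"gripper": -1}
    - {"dp": [62,-1.5,48],"roll": 13,"gripper": -1}
    - {"dp": [62,-1.5,48],"roll": 13,"gripper": -1}
    - {"dp": [62,-1.5,48],"roll": 13,"gripper": -1}

```text
clock: 18.63
eef_pos: [554.8, 111.0, 82.8]
eef_rot: [-3.141, 0.001, -2.672]
wrist_force: [-0.6, -0.5, -0.9]
finger_gap: 21.8
finger_force: 40.0
```

```bash
python3 - <<'E'
from h import *
delta([553.9,112.1,74],.47)
E
```

```text
dp [0.3 1.4 8.8] roll -0.05001275173264175 at [554.8 111.   82.8] [-3.1413e+00  9.0000e-04 -2.6725e+00] F [-0.6 -0.5 -0.9] gap 21.8 ff 40.0 j6 -1.91 t 18.63
```

>>> carry_out:
  deltas:
    - {"dp": [0,1,3],"roll": 0,"gripper": -1}
    - {"dp": [0,1,6],"roll": 0,"gripper": -1}
    - {"dp": [0,1,8],"roll": 0,"gripper": -1}
    - {"dp": [0,1,9],"roll": 0,"gripper": -1}
    - {"dp": [0,1,9],"roll": 0,"gripper": -1}
    - {"dp": [0,1,9],"roll": 0,"gripper": -1}

```text
clock: 19.13
eef_pos: [554.0, 111.5, 73.1]
eef_rot: [3.142, -0.0, -2.673]
wrist_force: [0.3, 0.1, -0.8]
finger_gap: 21.9
finger_force: 40.0
```

>>> carry_out:
  deltas:
    - {"dp": [0,0.5,1],"roll": 0,"gripper": -1}
    - {"dp": [0,0.5,2],"roll": 0,"gripper": -1}
    - {"dp": [0,0.5,3],"roll": 0,"gripper": -1}
    - {"dp": [0,0.5,3],"roll": 0,"gripper": -1}
    - {"dp": [0,0.5,3],"roll": 0,"gripper": -1}

```text
clock: 19.55
eef_pos: [554.0, 112.1, 70.2]
eef_rot: [-3.141, 0.001, -2.673]
wrist_force: [2.4, 1.5, -0.4]
finger_gap: 21.4
finger_force: 40.0
```

>>> carry_out:
  deltas:
    - {"dp": [-0.5,0,1],"roll": 0,"gripper": -1}
    - {"dp": [-0.5,0,2],"roll": 0,"gripper": -1}
    - {"dp": [-0.5,0,3],"roll": 0,"gripper": -1}
    - {"dp": [-0.5,0,4],"roll": 0,"gripper": -1}
    - {"dp": [-0.5,0,4],"roll": 0,"gripper": -1}

```text
clock: 19.97
eef_pos: [554.2, 112.2, 65.9]
eef_rot: [3.142, -0.0, -2.673]
wrist_force: [2.5, 1.4, -2.0]
finger_gap: 21.9
finger_force: 40.0
```

>>> carry_out:
  deltas:
    - {"dp": [-0.7,0,1],"roll": 0,"gripper": -1}
    - {"dp": [-0.7,0,2],"roll": 0,"gripper": -1}
    - {"dp": [-0.7,0,3],"roll": 0,"gripper": -1}
    - {"dp": [-0.7,0,4],"roll": 0,"gripper": -1}
    - {"dp": [-0.7,0,5],"roll": 0,"gripper": -1}
    - {"dp": [-0.7,0,5],"roll": 0,"gripper": -1}
    - {"dp": [-0.7,0,5],"roll": 0,"gripper": -1}

```text
clock: 20.55
eef_pos: [554.8, 112.5, 61.1]
eef_rot: [3.141, -0.0, -2.673]
wrist_force: [-0.0, 0.8, -0.6]
finger_gap: 22.1
finger_force: 40.0
```

>>> carry_out:
  deltas:
    - {"dp": [0,0,1],"roll": 0,"gripper": -1}
    - {"dp": [0,0,2],"roll": 0,"gripper": -1}
    - {"dp": [0,0,3],"roll": 0,"gripper": -1}
    - {"dp": [0,0,3],"roll": 0,"gripper": -1}
    - {"dp": [0,0,3],"roll": 0,"gripper": -1}

```text
clock: 20.97
eef_pos: [555.0, 112.6, 58.5]
eef_rot: [-3.141, 0.0, -2.673]
wrist_force: [-1.0, -1.0, 4.6]
finger_gap: 21.6
finger_force: 40.0
```

>>> carry_out:
  deltas:
    - {"dp": [0,0,1],"roll": 0,"gripper": -1}
    - {"dp": [0,0,2],"roll": 0,"gripper": -1}
    - {"dp": [0,0,2],"roll": 0,"gripper": -1}
    - {"dp": [0,0,2],"roll": 0,"gripper": -1}

```text
clock: 21.3
eef_pos: [555.0, 112.6, 56.5]
eef_rot: [-3.141, 0.0, -2.673]
wrist_force: [-1.9, -0.8, 5.6]
finger_gap: 21.9
finger_force: 40.0
```

>>> carry_out:
  deltas:
    - {"dp": [0,0,1],"roll": 0,"gripper": -1}
    - {"dp": [0,0,2],"roll": 0,"gripper": -1}
    - {"dp": [0,0,2],"roll": 0,"gripper": -1}
    - {"dp": [0,0,2],"roll": 0,"gripper": -1}

```text
clock: 21.63
eef_pos: [555.0, 112.6, 54.7]
eef_rot: [-3.141, 0.001, -2.673]
wrist_force: [-2.0, 0.1, 6.9]
finger_gap: 21.6
finger_force: 40.0
```

>>> carry_out:
  deltas:
    - {"dp": [0,0,1],"roll": 0,"gripper": -1}
    - {"dp": [0,0,2],"roll": 0,"gripper": -1}
    - {"dp": [0,0,2],"roll": 0,"gripper": -1}
    - {"dp": [0,0,2],"roll": 0,"gripper": -1}
    - {"dp": [0,0,2],"roll": 0,"gripper": -1}

```text
clock: 22.05
eef_pos: [555.4, 112.6, 54.0]
eef_rot: [-3.141, 0.002, -2.673]
wrist_force: [-6.9, -1.1, 21.0]
finger_gap: 21.8
finger_force: 40.0
```

>>> carry_out:
  deltas:
    - {"dp": [0,0,-0.6],"roll": 0,"gripper": -1}
    - {"dp": [0,0,-0.6],"roll": 0,"gripper": -1}
    - {"dp": [0,0,-0.6],"roll": 0,"gripper": -1}
    - {"dp": [0,0,-0.6],"roll": 0,"gripper": -1}

```text
clock: 22.38
eef_pos: [555.2, 112.6, 54.1]
eef_rot: [-3.141, 0.001, -2.673]
wrist_force: [-5.9, -1.0, 15.2]
finger_gap: 21.5
finger_force: 40.0
```

```bash
python3 - <<'E'
from h import *
shot('side','s9'); print([ (round(d['p'],2),d['box']) for d in models.cut_out('side','pail')])
delta([555,112.6,54])
E
```

```text
[(0.97, [148.9, 334.6, 177.8, 382.5]), (0.86, [283.1, 278.6, 326.7, 326.2]), (0.77, [227.9, 290.1, 256.4, 321.2])]
dp [0.2 0.1 0.1] roll None at [555.2 112.6  54.1] [-3.1411e+00  1.3000e-03 -2.6728e+00] F [-5.3 -1.1 14.7] gap 21.5 ff 40.0 j6 -1.9 t 22.48
```

The pail is still on its hook (283–327, 279–326), the knob is home and pressed to the stop at about 15 N. Handing in.

```bash
python3 -c "
from cell import manip
print(manip.sign_off())"
```

```text
the job is handed in; nothing more can be done
None
```

I handed the job in at about 22.5 s of the 72 s. The pail hangs on its hook, let go, and the knob is home on the spindle and held at the plunger's stop with about 15 N; the hand-in returned no verdict, so I can't confirm it passed.

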